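Moisture-test the turning blanks

TASK

Put every wooden blank on the bench (two or three of them) into the green moisture tester, fold its lid fully shut, and with the lid shut press the blue key, then the yellow key, then the green key, each fully down and one at a time. Then fold the lid up until it stands upright, leave it there, and move all the blanks onto the blue tray, inside its rim. Leave the tools, tin and jar where they are.

Things in the scene. Friction and masses are not known exactly. Their poses are not given: they have to be found in the camera images.
- tester: Moisture tester: green open trough, outside 320 (x) x 180 (y) x 75 mm high, walls 5 mm, fixed. Origin: centre of underside. Black floor at 6 mm; brass strips on it, tops at 14 mm, frame three bays 84 (x) x 112 (y) mm inside, centred at x = -92, 0, +92 mm, y = -12. Strips: 8 mm wide at x = +-46, +-138; 6 mm wide at y = -71 and +47 mm. The lid is hinged along the top of the +y wall.
- lid (a joint): Angle of the tester's grey lid (rad): 0 = shut flat on the trough, 1.57 = standing upright over the +y wall, up to 2.05 leaning back. The hinge is stiff: the lid stays where it is left and takes about 3 N at the handle to move. Starts open, between 1.52 and 1.95. Panel 320 x 180 x 6 mm.
- lid_handle (a point): Middle of the red grab bar of the lid: round bar 12 mm thick, 110 mm long, parallel to the hinge (tester x axis), 52 mm out beyond the lid free edge in the plane of the lid, on two end arms; the gap between bar and edge is open (46 mm), so the bar can be pinched across from above at every lid angle. 232 mm from the hinge line.
- lid_hinge (a point): Middle of the lid's hinge line (along the tester's x axis), at tester y = +90 mm, 75.5 mm above the bench.
- console: Key console: white flat slab 270 (x) x 85 (y) x 30 mm high, fixed to the bench; origin at the centre of its underside. Three round keys stand on it in a row along its x axis, 78 mm apart; which colour is where varies.
- tray: Blue tray for tested blanks: outside 260 (x) x 140 (y) mm, fixed to the bench; floor top 4 mm above the origin (centre of underside), rim 6 mm wide and 12 mm high above the bench all round.
- billet: Blank: pale square wooden billet 90 (its x) x 44 x 44 mm, lying. Origin: centre of its underside. It starts on the bench; it may be absent (None).
- disc_blank: Blank: dark wooden disc, diameter 58 mm, 42 mm high. Origin: centre of its underside. It starts on the bench; it may be absent (None).
- mallet_blank: Blank: mid-brown wooden cylinder, diameter 50 mm, 50 mm high, with a spigot of diameter 30 mm, 10 mm high on top. Origin: centre of its underside. It starts on the bench; it may be absent (None).
- knob_blank: Blank: reddish wooden knob blank: foot disc of diameter 58 mm, 14 mm high, and above it a round stem of diameter 42 mm up to 58 mm height. Origin: centre of the foot's underside. It starts on the bench; it may be absent (None).
- wax_tin: Bystander: steel tin, diameter 52 mm, 38 mm high, standing among the blanks; not a blank. Origin: centre of its underside.
- oil_jar: Bystander: amber glass jar, diameter 64 mm, 85 mm high, beyond the tray.
- gouge: Bystander: long turning gouge with brown wooden handle, 260 mm, lying at the far side of the bench.
- skew: Bystander: long chisel with pale wooden handle, 240 mm, lying at the far side.
- spanner: Bystander: spanner, 160 mm, lying at the far left.
- key_blue (a joint): Travel of the blue key (m): 0 = up, 0.006 = fully down. Spring key: starts to move at about 1.2 N, fully down at 4 N, springs back when let go.
- key_blue_top (a point): Centre of the top face of the round blue key, diameter 36 mm, 48 mm above the bench when up; it moves straight down.
- key_yellow (a joint): Travel of the yellow key (m): 0 = up, 0.006 = fully down. Spring key: starts to move at about 1.2 N, fully down at 4 N, springs back when let go.
- key_yellow_top (a point): Centre of the top face of the round yellow key, diameter 36 mm, 48 mm above the bench when up; it moves straight down.
- key_green (a joint): Travel of the green key (m): 0 = up, 0.006 = fully down. Spring key: starts to move at about 1.2 N, fully down at 4 N, springs back when let go.
- key_green_top (a point): Centre of the top face of the round green key, diameter 36 mm, 48 mm above the bench when up; it moves straight down.

How it is judged:
On the way, in this order (a step that is already met when the one before it is completed fails the run):
1. every blank present lies inside the tester, let go (x of billet in the frame of tester between -0.15 and 0.15 m and y of billet in the frame of tester between -0.08 and 0.08 m and z of billet in the frame of tester between -0.01 and 0.04 m and x of disc_blank in the frame of tester between -0.15 and 0.15 m and y of disc_blank in the frame of tester between -0.08 and 0.08 m and z of disc_blank in the frame of tester between -0.01 and 0.04 m and x of mallet_blank in the frame of tester between -0.15 and 0.15 m and y of mallet_blank in the frame of tester between -0.08 and 0.08 m and z of mallet_blank in the frame of tester between -0.01 and 0.04 m and x of knob_blank in the frame of tester between -0.15 and 0.15 m and y of knob_blank in the frame of tester between -0.08 and 0.08 m and z of knob_blank in the frame of tester between -0.01 and 0.04 m and contact force between the fingers and billet below 0.3 N and linear speed of each of billet, disc_blank, mallet_blank, knob_blank below 0.03 m/s and contact force between the fingers and disc_blank below 0.3 N and contact force between the fingers and mallet_blank below 0.3 N and contact force between the fingers and knob_blank below 0.3 N), for 0.2 s.
2. the lid is fully shut over the blanks (value of joint lid below 0.06 rad and x of billet in the frame of tester between -0.15 and 0.15 m and y of billet in the frame of tester between -0.08 and 0.08 m and z of billet in the frame of tester between -0.01 and 0.04 m and x of disc_blank in the frame of tester between -0.15 and 0.15 m and y of disc_blank in the frame of tester between -0.08 and 0.08 m and z of disc_blank in the frame of tester between -0.01 and 0.04 m and x of mallet_blank in the frame of tester between -0.15 and 0.15 m and y of mallet_blank in the frame of tester between -0.08 and 0.08 m and z of mallet_blank in the frame of tester between -0.01 and 0.04 m and x of knob_blank in the frame of tester between -0.15 and 0.15 m and y of knob_blank in the frame of tester between -0.08 and 0.08 m and z of knob_blank in the frame of tester between -0.01 and 0.04 m), for 0.2 s.
3. the blue key is pressed down, the other two up, lid shut, blanks inside (all of step 2 and value of joint key_blue above 0.004 m and value of joint each of key_yellow, key_green below 0.002 m), for 0.05 s.
4. the yellow key is pressed down, the other two up, lid shut, blanks inside (all of step 2 and value of joint key_yellow above 0.004 m and value of joint each of key_blue, key_green below 0.002 m), for 0.05 s.
5. the green key is pressed down, the other two up, lid shut, blanks inside (all of step 2 and value of joint key_green above 0.004 m and value of joint each of key_blue, key_yellow below 0.002 m), for 0.05 s.
6. the lid stands upright (value of joint lid between 1.36 and 1.78 rad), for 0.2 s.
At the end, for the whole second after the job is handed in: Every blank present rests on the tray, released, its origin within 120 mm (x) and 62 mm (y) of the tray's centre and less than 40 mm above the tray's underside; the lid stands upright to within 12 degrees (joint 1.36 to 1.78); the keys are up (all of step 6 and x of billet in the frame of tray between -0.12 and 0.12 m and y of billet in the frame of tray between -0.062 and 0.062 m and z of billet in the frame of tray between -0.01 and 0.04 m and contact force between the fingers and billet below 0.3 N and linear speed of each of billet, disc_blank, mallet_blank, knob_blank below 0.03 m/s and x of disc_blank in the frame of tray between -0.12 and 0.12 m and y of disc_blank in the frame of tray between -0.062 and 0.062 m and z of disc_blank in the frame of tray between -0.01 and 0.04 m and contact force between the fingers and disc_blank below 0.3 N and x of mallet_blank in the frame of tray between -0.12 and 0.12 m and y of mallet_blank in the frame of tray between -0.062 and 0.062 m and z of mallet_blank in the frame of tray between -0.01 and 0.04 m and contact force between the fingers and mallet_blank below 0.3 N and x of knob_blank in the frame of tray between -0.12 and 0.12 m and y of knob_blank in the frame of tray between -0.062 and 0.062 m and z of knob_blank in the frame of tray between -0.01 and 0.04 m and contact force between the fingers and knob_blank below 0.3 N and value of joint each of key_blue, key_yellow, key_green below 0.002 m); the robot touches nothing.
It fails at once if a key is pressed while the lid is not shut (value of joint any of key_blue, key_yellow, key_green above 0.003 m and value of joint lid above 0.15 rad).
It fails at once if two keys are pressed at once (value of joint each of key_blue, key_yellow above 0.003 m or value of joint each of key_yellow, key_green above 0.003 m or value of joint each of key_blue, key_green above 0.003 m).
It fails at once if a bystander is moved by more than 40 mm (distance of any of wax_tin, gouge, skew, spanner, oil_jar from where it was at the start of the episode above 0.04 m).
Of billet, disc_blank, mallet_blank, knob_blank only 2 to 3 are there at a start; the rules pass over those that are not, and their reading is None.
At some moment in a run one of billet, disc_blank, mallet_blank, knob_blank may be knocked a few centimetres aside while the robot is not near it.
Once in a run the grip may slacken for a moment while it holds something.
It also fails if it takes over 210 s, if anything falls off the work surface, if the arm or the gripper's body presses on something with over 40 N, if the wrist force passes 120 N, or if a joint passes its speed limit or range.

ROBOT

A 6-joint arm with a two-finger parallel gripper is mounted at the origin on the work surface. World frame = base frame: x ahead of the robot, y to its left, z up, the work surface at z = 0. Lengths are in m, angles in rad, forces in N, time in s.
With the tool pointing down it reaches from about 0.375 to 0.9 m from the base axis. Payload 3.1 kg.
Tool frame: the origin (TCP) lies midway between the tips of the shut fingers; the grasp point (between the pads) lies 19 mm behind it (env.pinch_z is the distance from the TCP to the grasp point, in m); z points along the fingers, y is the line along which they close (so a half turn about z gives the same grasp; the last joint's range is limited). The gripper opens to 87 mm and grips with 3 to 60 N. Pads are 19 mm wide; open, the fingers measure 117 mm over their backs; the gripper's body (75 mm by 190 mm) begins 51 mm behind the grasp point.
Start: joints at [0.923, 0.527, 1.433, -0, 1.181, -0.178], TCP at [0.282, 0.558, 0.223] pointing down, gripper open.
Joint ranges: [-3.08, 3.08], [-0.75, 2.2], [0.22, 2.44], [-1.43, 4.57], [0, 2.65], [-2.85, 2.85]. Speed limits (rad/s): [2.79, 2.79, 3.14, 3.14, 3.14, 3.14].

INTERFACE

Orientations are given as a unit quaternion [x, y, z, w].
In Python, from bench import env, hand, solver, read_camera, camera_params, search_frame gives the robot as it stands. Calls block until the motion is done:
- env.move_pose(position, orientation): joint-space move of the TCP to a pose.
- env.movel(position, orientation=None, max_speed=0.15, force_limit=None): straight line of the TCP; orientation=None keeps the orientation; max_speed is the mean speed in m/s. With force_limit (N) it stops when the force on the tool has changed by that much, and returns True; else False.
- env.movej(angles): joint-space move.
- hand.set_gripper(opening): finger opening in m; the grip force is fixed at half the most; returns when the fingers have stopped.
- env.sleep(seconds).
- solver.solve_ik(position, orientation): joint angles nearest the present ones, or None.
- env.get_state(): the state.
- read_camera(name): name is "side" or "top"; returns (picture, depth): 384x512x3 uint8, red, green, blue; 384x512 float32, m along the optical axis (not along the pixel's ray), 0 where there is no reading.
- camera_params(name): a dict with "fx", "fy", "cx", "cy" (pixels), "extrinsics" (4x4, takes a point from camera to world coordinates). Camera axes: x right, y up, looking along -z (the intrinsics and any distortion apply to the point x, -y, -z); pixel columns grow to the right and rows downward; lengths in m; the calibration is good to about 2 mm. A picture is of the moment at which its call begins. camera_params takes no time and is no camera call.
A pose or a line that the arm cannot do raises env.PlanningError and nothing moves.
- env.job_done(): hands the job in; it is judged then, once.
Trained networks look in the newest picture that a camera, given by its name, has taken for a name from the list of things; names that differ only in an ending like _2 or _b are one class to them, and where a whole thing is asked for, a point or a joint stands for the part that bears it (a point fixed in the world has none). Each returns a list of dicts, best first, with "conf" (0 to 1); they miss things now and then, are a little off and sometimes report something else, mostly with a low value. They report only what shows in the picture. A call takes as long as a camera call.
- search_frame(label, camera): "rect" ([left, top, width, height] in pixels, round what is visible of it).
The state is a dict: "time_s": time; "q": joint angles; "qvel": joint speeds; "tau": joint torques, N m; "position": TCP position; "ee_rot": TCP orientation; "wrist_force": force on the tool from outside, world axes, zero at the start; "wrist_torque": the same for the moment, N m; "finger_gap": finger opening in m; "gripper_force": force on a finger pad.
Only numpy, scipy, OpenCV 4.12 (cv2) and the standard library are available. Lean on these libraries where they do the work, as an engineer would, in place of code of your own. Each camera call takes 0.05 s, during which the arm holds its last target. There are 200 camera calls.

## Working session

There is one attempt and no reset: what is moved stays moved. The work goes in short steps, each a Python script; the robot and the scene stay as the last script left them, time stands still between calls to the robot, and variables do not carry over. Pictures are saved under pics/ and viewed, at most 14 in all, crops included, and the job is handed in when it is done.

```bash
ls; mkdir -p pics; python3 - <<'E'
from bench import env, hand, solver, read_camera, camera_params, search_frame
import cv2, numpy as np
for c in ("side","top"):
    p,d=read_camera(c); cv2.imwrite(f"pics/{c}0.png",p[...,::-1]); np.save(f"pics/{c}0.npy",d)
    k=camera_params(c); print(c,{a:np.round(b,3).tolist() if not isinstance(b,str) else b for a,b in k.items()})
    for n in ["tester","lid","lid_handle","console","tray","billet","disc_blank","mallet_blank","knob_blank","wax_tin","oil_jar","key_blue","key_yellow","key_green"]:
        print(n,[(np.round(r["rect"]).astype(int).tolist(),round(r["conf"],2)) for r in search_frame(n,c)[:2]])
print(env.get_state())
E
```

```text
pics
side {'fx': 440.123, 'fy': 440.123, 'cx': 258.154, 'cy': 187.395, 'extrinsics': [[0.358, -0.851, 0.384, 1.113], [0.934, 0.326, -0.146, -0.19], [-0.001, 0.411, 0.912, 1.335], [0.0, 0.0, 0.0, 1.0]]}
tester [([251, 78, 111, 140], 0.96)]
lid [([303, 79, 60, 117], 0.95), ([347, 125, 5, 4], 0.71)]
lid_handle [([304, 78, 61, 117], 0.75)]
console [([333, 98, 44, 64], 0.85), ([352, 140, 8, 8], 0.46)]
tray [([106, 171, 65, 86], 0.87)]
billet []
disc_blank [([200, 152, 17, 19], 0.59)]
mallet_blank [([106, 174, 65, 84], 0.56)]
knob_blank [([175, 168, 19, 26], 0.59)]
wax_tin [([217, 181, 14, 14], 0.63)]
oil_jar [([158, 254, 25, 27], 0.8)]
key_blue [([214, 181, 18, 16], 0.49)]
key_yellow [([355, 142, 5, 6], 0.34)]
key_green [([352, 141, 9, 9], 0.57)]
top {'fx': 353.682, 'fy': 353.682, 'cx': 258.732, 'cy': 189.98, 'extrinsics': [[0.041, 0.979, -0.201, 0.4], [-0.999, 0.04, -0.006, 0.009], [0.002, 0.201, 0.98, 1.069], [0.0, 0.0, 0.0, 1.0]]}
tester [([123, 136, 126, 135], 0.71), ([121, 133, 65, 132], 0.63)]
lid [([118, 135, 68, 133], 0.71)]
lid_handle [([122, 133, 64, 134], 0.79), ([358, 192, 61,
[... 584 characters left out ...]
5, 'q': array([ 9.23496243e-01,  5.27495103e-01,  1.43266716e+00, -1.65284125e-05,
        1.18139269e+00, -1.78479578e-01]), 'qvel': array([-9.24111630e-04, -6.07603864e-04, -6.63721341e-04, -3.17947572e-04,
       -9.21592580e-04,  8.87780350e-05]), 'tau': array([-1.48167164e-04, -4.40012813e+01, -1.76975405e+01,  6.34017913e-02,
        5.05104486e-02, -4.52064489e-05]), 'position': array([0.28236121, 0.55757817, 0.22256189]), 'ee_rot': array([2.32266356e-01, 9.72652219e-01, 1.41985581e-05, 1.45669915e-05]), 'wrist_force': array([-0.05528441, -0.84132698,  0.71388205]), 'wrist_torque': array([ 0.0463344 , -0.07053652, -0.00049753]), 'gripper_force': 0.0, 'finger_gap': 0.08672043140084766}
```

```bash
python3 - <<'E'
import cv2
for c in ("side","top"):
    cv2.imwrite(f"pics/{c}0b.png",cv2.resize(cv2.imread(f"pics/{c}0.png"),(800,600),interpolation=cv2.INTER_CUBIC))
E
```

```text
(no output)
```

View pics/side0b.png

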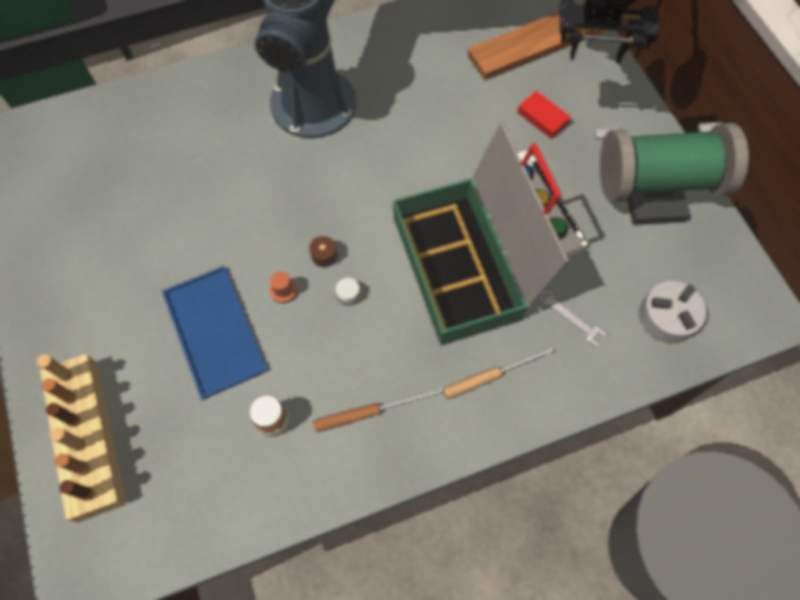

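View pics/top0b.png

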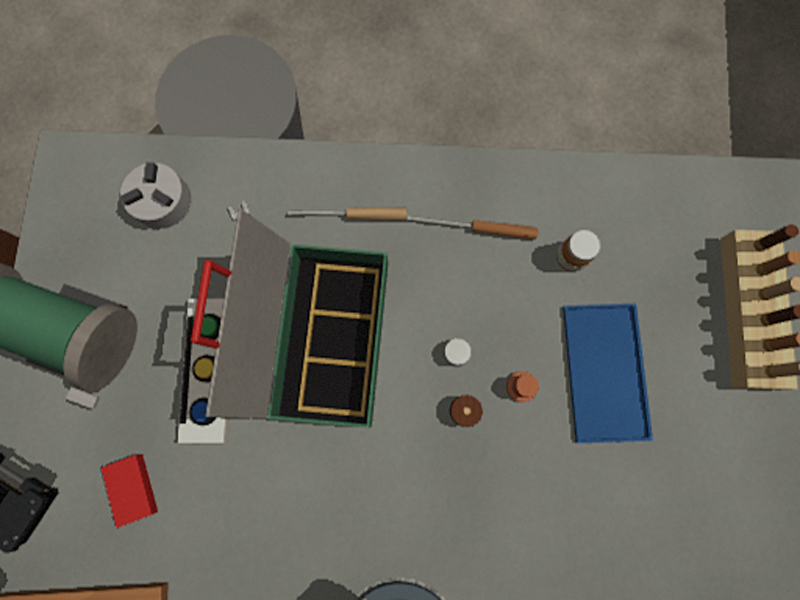

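```bash
cat > h.py <<'E'
from bench import env, hand, solver, read_camera, camera_params, search_frame
import cv2, numpy as np
def cloud(c, save=None):
    p,d=read_camera(c)
    if save: cv2.imwrite(save,cv2.resize(p[...,::-1],(800,600),interpolation=cv2.INTER_CUBIC))
    k=camera_params(c); v,u=np.indices(d.shape)
    P=np.stack([(u-k["cx"])/k["fx"]*d,-(v-k["cy"])/k["fy"]*d,-d],-1)
    E=np.array(k["extrinsics"]); W=P@E[:3,:3].T+E[:3,3]; W[d<=0]=np.nan
    return p,W,cv2.cvtColor(p,cv2.COLOR_RGB2HSV)
def blobs(W,mask,mn=15):
    n,l,s,_=cv2.connectedComponentsWithStats(mask.astype(np.uint8))
    return [(s[i],W[l==i]) for i in range(1,n) if s[i,4]>=mn]
E
python3 - <<'E'
from h import *
np.set_printoptions(precision=4,suppress=True)
for c in ("side","top"):
    p,W,H=cloud(c); x,y,z=W[...,0],W[...,1],W[...,2]; h,s,v=H[...,0].astype(int),H[...,1],H[...,2]
    print("==",c)
    m=(h>50)&(h<85)&(s>80)&(z>.066)&(z<.085)&(y<.4)&(x>.3)
    r=cv2.minAreaRect(W[m][:,:2].astype(np.float32)*1000); print("tester",m.sum(),r, np.median(z[m]))
    m=(h>100)&(h<120)&(s>120)&(z<.03)&(y<-.1)
    r=cv2.minAreaRect(W[m][:,:2].astype(np.float32)*1000); print("tray",m.sum(),r)
    for n,a,b in (("blue",105,130),("yellow",18,32),("green",45,85)):
        m=(h>=a)&(h<=b)&(s>90)&(z>.035)&(z<.06)&(y>.28)
        for S,Q in blobs(W,m,8): print(n,S,np.median(Q,0),(np.nanmax(Q,0)+np.nanmin(Q,0))/2)
    m=(z>.015)&(z<.2)&(x>.3)&(y<.08)
    for S,Q in blobs(W,m,25):
        t=np.nanpercentile(Q[:,2],95); T=Q[Q[:,2]>t-.006]
        print("obj",S,"top",t,"ctr",T.mean(0), "all",(np.nanmax(Q,0)+np.nanmin(Q,0))/2,"ext",np.ptp(Q,axis=0),"rgb",np.median(p[m&(abs(W-np.nanmean(Q,0)).max(-1)<.03)],0))
    m=((h<8)|(h>172))&(s>150)&(z>.12)&(y>.1); 
    for S,Q in blobs(W,m): print("handle",S,Q.mean(0),np.ptp(Q,axis=0))
    m=(s<60)&(z>.1)&(z<.26)&(y>.1)&(y<.5)&(x>.3)&(x<.75)
    b=max(blobs(W,m),key=lambda q:len(q[1]))[1]; b=b[np.isfinite(b).all(1)]; cc=b.mean(0); n=np.linalg.svd(b-cc,full_matrices=False)[2][2]; print("lid",len(b),cc,n,b.min(0),b.max(0))
E
```

```text
== side
tester 170 ((540.1024780273438, 147.49075317382812), (176.3726348876953, 309.65606689453125), 87.13014221191406) 0.07368641155663724
tray 3041 ((490.3377380371094, -373.6321105957031), (257.4753723144531, 134.4061279296875), 4.642980575561523)
yellow [344 122   8   9  45] [0.4629 0.3824 0.0514] [0.464  0.3867 0.0511]
green [354 140   8   9  51] [0.5432 0.3834 0.0537] [0.5417 0.3841 0.053 ]
obj [252 127  40  93 517] top 0.07843508412529436 ctr [0.5423 0.0635 0.0762] all [0.5307 0.066  0.0488] ext [0.3215 0.0279 0.0675] rgb [69.  99.5 72.5]
obj [198 151  18  19 267] top 0.046581764582432995 ctr [ 0.4076 -0.1054  0.0435] all [ 0.4068 -0.106   0.0338] ext [0.0591 0.0562 0.0376] rgb [107.  70.  53.]
obj [173 174  17  19 210] top 0.06223076063161424 ctr [ 0.4567 -0.2131  0.0594] all [ 0.4607 -0.2107  0.0402] ext [0.0482 0.0515 0.0502] rgb [181. 110.  77.]
obj [215 178  16  17 214] top 0.042395284495727416 ctr [ 0.5149 -0.087   0.0393] all [ 0.515  -0.0869  0.0312] ext [0.0521 0.0505 0.032 ] rgb [217.  215.  201.5]
obj [  24  227   56  107 3703] top 0.14008111597518333 ctr [ 0.6261 
[... 2276 characters left out ...]
 [0.3196 0.0266 0.0652] rgb [59.5 98.5 73.5]
obj [284 216  17  18 242] top 0.042415858347798395 ctr [ 0.5143 -0.0861  0.0399] all [ 0.5134 -0.0864  0.0309] ext [0.0488 0.0481 0.0292] rgb [182.5 182.  173. ]
obj [324 237  21  20 275] top 0.062387711856721116 ctr [ 0.4556 -0.2119  0.0597] all [ 0.4556 -0.2091  0.0398] ext [0.0554 0.0525 0.0493] rgb [157.  95.  64.]
obj [288 252  21  21 342] top 0.046789559698168115 ctr [ 0.4065 -0.1045  0.0439] all [ 0.4066 -0.1045  0.0323] ext [0.0561 0.0569 0.033 ] rgb [88. 52. 34.]
handle [122 166  26  57 415] [0.5381 0.2974 0.2961] [0.1195 0.0284 0.0605]
lid 4215 [0.5338 0.268  0.1857] [-0.0485 -0.9688  0.2432] [0.3809 0.238  0.1001] [0.7003 0.2962 0.2554]
```

```bash
cat >> h.py <<'E'
def quat(deg): # tool down, finger closing direction at deg in world xy
    f=np.radians((deg+90)/2); return [np.cos(f),np.sin(f),0,0]
YAW=-2.87; TC=np.array([.5335,.150]); TRC=np.array([.4895,-.3738]); TRY=4.5
def fr(c,yaw,p):
    a=np.radians(yaw); return np.array(c)+np.array([[np.cos(a),-np.sin(a)],[np.sin(a),np.cos(a)]])@p
def tes(x,y): return fr(TC,YAW,[x,y])
def tray(x,y): return fr(TRC,TRY,[x,y])
def locate(save=None, cams=("top","side")):
    out={}
    for c in cams:
        p,W,H=cloud(c,save if c==cams[0] else None); x,y,z=np.moveaxis(W,-1,0)
        m=((H[...,0]<18)|(H[...,0]>170))&(H[...,1]>70)&(z>.026)&(z<.09)&(x>.3)&(x<.72)&(y<.24)&(y>-.5)
        for S,Q in blobs(W,m,40):
            t=np.percentile(Q[:,2],95); T=Q[Q[:,2]>t-.007]
            out.setdefault("knob" if t>.056 else "disc",[]).append(np.r_[T.mean(0)[:2],t,np.ptp(Q,axis=0)[:2]])
    for k,v in out.items(): print(k,np.round(v,3).tolist())
    return out
def xy(o): return np.mean([v[:2] for v in o],0)
def st(): 
    s=env.get_state(); return round(s["time_s"],1),np.round(s["position"],3).tolist(),round(float(s["finger_gap"]),4),round(float(s["gripper_force"]),1),np.round(s["wrist_force"],1).tolist()
def pick(p,z,deg,op=.08,zh=.2):
    hand.set_gripper(op); env.move_pose([*p,max(zh-.07,.13)],quat(deg))
    hit=env.movel([*p,z],max_speed=.15,force_limit=15); hand.set_gripper(0); print("grip",hit,st())
    env.movel([*p,zh],max_speed=.2); print("lift",st())
def place(p,z,deg,zh=.2,op=.075):
    env.move_pose([*p,zh],quat(deg)); print("carry",st())
    hit=env.movel([*p,z],max_speed=.12,force_limit=6); print("down",hit,st())
    hand.set_gripper(op); env.movel([*p,zh],max_speed=.25)
E
python3 - <<'E'
from h import *
q=env.get_state()["ee_rot"]
env.movel([.28,.555,.40],max_speed=.25)
env.move_pose([.42,.02,.36],quat(90)); print(st())
o=locate("pics/a.png"); p=xy(o["disc"])
print(p)
pick(p,.004,90)
E
```

```text
(4.5, [0.42, 0.02, 0.36], 0.0875, 0.0, [0.7, -0.3, -0.3])
knob [[0.697, -0.298, 0.067, 0.034, 0.058], [0.455, -0.212, 0.062, 0.04, 0.041], [0.457, -0.212, 0.062, 0.042, 0.04]]
disc [[0.409, -0.107, 0.046, 0.059, 0.055]]
[ 0.40851843 -0.10650633]
grip False (7.6, [0.409, -0.107, 0.004], 0.0574, 30.1, [0.4, 0.3, 6.2])
lift (8.7, [0.408, -0.106, 0.199], 0.0574, 30.0, [0.6, -0.1, -1.2])
```

```bash
sed -i 's/(x<.72)/(x<.66)/' h.py; python3 - <<'E'
from h import *
place(tes(.0,-.013),.0125,90+YAW,op=.068)
print(st()); env.move_pose([.42,.02,.3],quat(90))
o=locate("pics/b.png"); p=xy(o["knob"])
pick(p,.018,90,op=.07)
print(p)
E
```

```text
carry (9.8, [0.532, 0.136, 0.199], 0.0576, 30.0, [0.3, -0.5, -0.6])
down False (11.5, [0.533, 0.137, 0.013], 0.0578, 30.0, [-0.5, -0.9, -1.0])
(12.9, [0.532, 0.137, 0.199], 0.0681, 0.0, [0.8, -0.4, -0.3])
disc [[0.559, 0.104, 0.052, 0.025, 0.05], [0.545, 0.111, 0.053, 0.06, 0.057]]
knob [[0.455, -0.211, 0.063, 0.04, 0.041], [0.456, -0.213, 0.062, 0.042, 0.04]]
grip False (16.7, [0.456, -0.212, 0.018], 0.0415, 30.0, [0.2, 0.6, 3.0])
lift (17.8, [0.455, -0.212, 0.199], 0.0414, 30.0, [-0.2, 0.0, -2.7])
[ 0.4557189  -0.21235219]
```

```bash
python3 - <<'E'
from h import *
place(tes(.092,-.013),.0265,90+YAW,op=.065)
print(st()); env.move_pose([.42,-.1,.3],quat(90))
o=locate("pics/c.png")
R=np.radians(YAW); 
for k,v in o.items(): d=v[0][:2]-TC; print(k,[fr([0,0],-YAW,w[:2]-TC).round(3).tolist() for w in v])
p,W,H=cloud("top"); m=((H[...,0]<8)|(H[...,0]>172))&(H[...,1]>150)&(W[...,2]>.12)&(W[...,1]>.1)
for S,Q in blobs(W,m): print("handle",S,Q.mean(0),Q.min(0),Q.max(0))
print(np.nanmax(W[90:290,95:120,2]))
E
```

```text
carry (19.2, [0.625, 0.131, 0.2], 0.0411, 30.0, [-0.1, -0.6, -0.8])
down False (20.8, [0.625, 0.132, 0.027], 0.0414, 30.0, [0.1, -0.2, -2.1])
(22.4, [0.624, 0.132, 0.199], 0.0648, 0.0, [-0.5, -0.5, -1.2])
knob [[0.625, 0.133, 0.068, 0.041, 0.041], [0.626, 0.132, 0.068, 0.043, 0.04]]
disc [[0.543, 0.111, 0.052, 0.054, 0.056], [0.545, 0.11, 0.053, 0.057, 0.057]]
knob [[0.092, -0.013], [0.094, -0.014]]
disc [[0.012, -0.039], [0.014, -0.04]]
handle [122 166  26  57 417] [0.5380471  0.29744441 0.29621672] [0.48033698 0.28091061 0.25091462] [0.59969681 0.30911568 0.30871927]
0.07748033347656669
```

View pics/c.png

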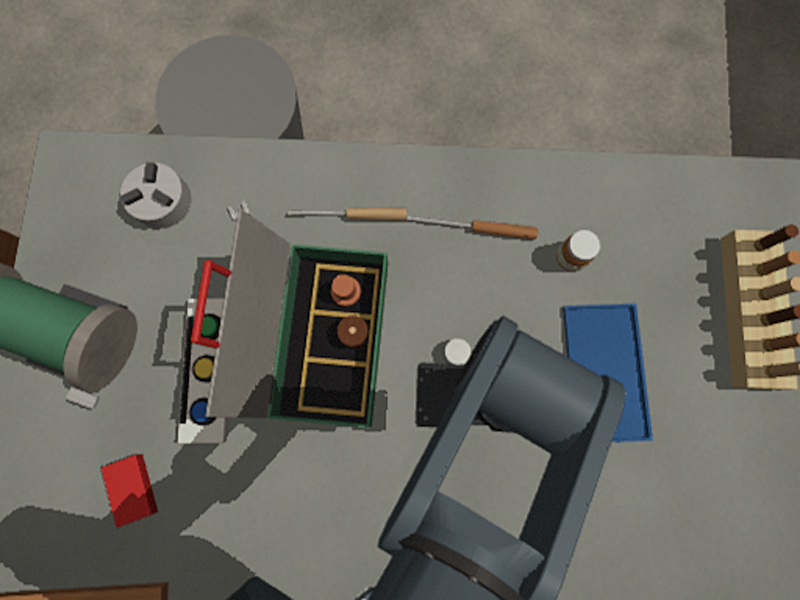

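```bash
cat >> h.py <<'E'
def bar(a,dz=0): 
    return [*tes(0,.09-.232*np.cos(a)),.0755+.002+.232*np.sin(a)-.019+dz]
def lidarc(a0,a1,step=.17,v=.15):
    q=quat(90+YAW)
    for a in np.linspace(a0,a1,int(abs(a1-a0)/step)+2)[1:]:
        env.movel(bar(a),q,max_speed=v)
    print("arc",st())
E
python3 - <<'E'
from h import *
q=quat(90+YAW)
hand.set_gripper(.045)
env.movel([.42,-.1,.42],max_speed=.3)
env.move_pose(bar(1.815,.10),q); print(st())
print(env.movel(bar(1.815),q,max_speed=.1,force_limit=8))
hand.set_gripper(0); print(st())
lidarc(1.815,.9); lidarc(.9,0)
print(st())
print(env.movel(bar(0,-.006),q,max_speed=.03,force_limit=12),st())
hand.set_gripper(.045); env.movel(bar(0,.15),q,max_speed=.25)
env.move_pose([.38,-.1,.3],quat(90))
p,W,H=cloud("top","pics/d.png"); m=((H[...,0]<8)|(H[...,0]>172))&(H[...,1]>150)&(W[...,2]>.03)&(W[...,1]<.3)&(W[...,0]>.45)
for S,Q in blobs(W,m): print("handle",S,Q.mean(0),Q.min(0),Q.max(0))
x,y,z=np.moveaxis(W,-1,0);m=(x>.45)&(x<.62)&(y>.1)&(y<.2); A=np.c_[W[m][:,:2],np.ones(m.sum())]; print("plane",np.linalg.lstsq(A,z[m],rcond=None)[0])
h,s=H[...,0].astype(int),H[...,1]
for n,a,b in (("blue",105,130),("yellow",18,32),("green",45,85)):
    m=(h>=a)&(h<=b)&(s>90)&(z>.045)&(z<.06)&(y>.28)&(y<.45)
    for S,Q in blobs(W,m,20): print(n,S,np.median(Q,0),(np.nanmax(Q,0)+np.nanmin(Q,0))/2)
E
```

```text
(26.5, [0.541, 0.295, 0.384], 0.045, 0.0, [0.2, 0.2, -0.4])
False
(28.4, [0.541, 0.297, 0.284], 0.0111, 30.0, [-1.5, 4.0, 3.1])
arc (30.6, [0.53, 0.096, 0.24], 0.0116, 30.0, [0.2, 1.3, -5.0])
arc (33.0, [0.527, 0.009, 0.059], 0.0106, 30.0, [-1.1, 5.3, -4.3])
(33.0, [0.527, 0.009, 0.059], 0.0106, 30.0, [-1.1, 5.3, -4.3])
True (33.2, [0.527, 0.009, 0.057], 0.0105, 29.6, [-0.9, 0.5, 2.8])
handle [238 194  26  45 284] [0.52437453 0.02317228 0.08761918] [0.46638522 0.00157309 0.0400632 ] [0.58840685 0.06755049 0.09351237]
plane [0.00072421 0.01338748 0.08214901]
blue [122 256  14  13 137] [0.38471504 0.37309259 0.05278216] [0.38657453 0.37441888 0.05211275]
yellow [124 229  14  13 129] [0.46273392 0.37692614 0.05279464] [0.46289769 0.37743443 0.05214081]
green [126 202  13  13 123] [0.54033931 0.38108729 0.05272647] [0.54093924 0.38190393 0.05115497]
```

View pics/d.png

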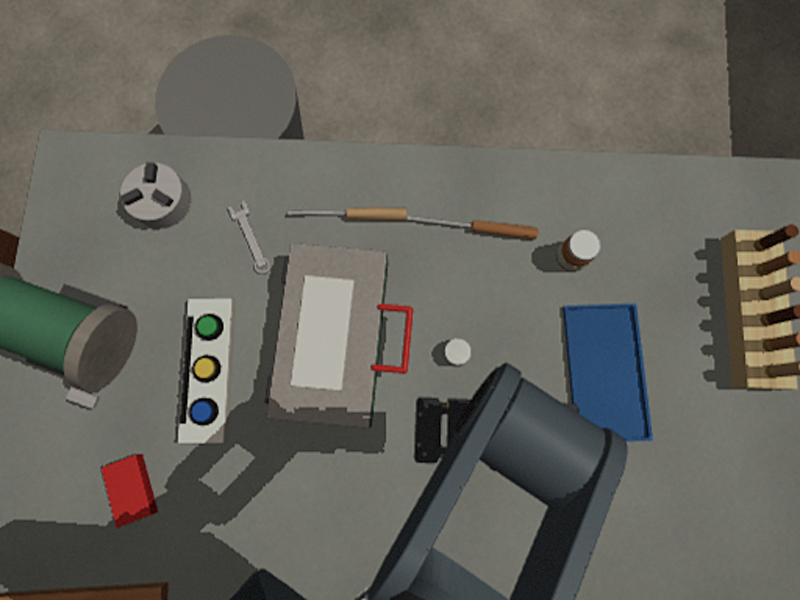

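```bash
python3 - <<'E'
from h import *
hand.set_gripper(0); q=quat(0)
env.move_pose([.385,.374,.16],q)
for x,y in ((.3852,.374),(.4628,.3775),(.5405,.3812)):
    env.movel([x,y,.09],q,max_speed=.2)
    print(env.movel([x,y,.034],q,max_speed=.03,force_limit=8),st()); env.sleep(.2); print(st())
    env.movel([x,y,.09],q,max_speed=.15); env.sleep(.2)
E
```

```text
True (40.8, [0.385, 0.374, 0.046], 0.0006, 3.0, [-0.4, -0.8, 7.0])
(41.0, [0.385, 0.374, 0.046], 0.0003, 3.2, [-0.3, -1.2, 6.4])
True (43.5, [0.463, 0.377, 0.046], 0.0005, 2.7, [-0.7, -1.1, 5.3])
(43.7, [0.463, 0.377, 0.046], 0.0005, 2.8, [-1.0, -0.3, 5.7])
True (46.2, [0.54, 0.381, 0.046], 0.0005, 1.9, [-1.1, -1.1, 3.6])
(46.4, [0.54, 0.381, 0.046], 0.0002, 2.5, [-0.7, 0.4, 5.3])
```

```bash
python3 - <<'E'
from h import *
hand.set_gripper(0); q=quat(0)
for x,y in ((.3852,.374),(.4628,.3775),(.5405,.3812)):
    env.movel([x,y,.09],q,max_speed=.2); b=env.get_state()["wrist_force"][2]
    for z in np.r_[.056,np.arange(.052,.034,-.002)]:
        env.movel([x,y,z],q,max_speed=.03); env.sleep(.1); s=env.get_state(); f=s["wrist_force"][2]-b
        print(round(s["position"][2],4),round(f,1),end="; ")
        if f>13: break
    print(round(s["time_s"],1)); env.sleep(.1)
    env.movel([x,y,.09],q,max_speed=.15); env.sleep(.2)
E
```

```text
0.0562 -0.9; 0.0521 1.3; 0.0501 2.9; 0.0481 2.8; 0.0464 6.2; 0.0461 19.3; 51.4
0.0562 0.3; 0.0521 2.0; 0.0501 1.6; 0.0481 3.4; 0.0464 7.2; 0.0462 16.7; 55.9
0.0563 1.2; 0.0522 1.8; 0.0502 3.7; 0.0482 3.3; 0.0464 6.8; 0.0462 15.2; 60.3
```

```bash
python3 - <<'E'
from h import *
q=quat(90+YAW)
env.movel([.5405,.3812,.2],quat(0),max_speed=.25)
hand.set_gripper(.045); env.move_pose(bar(0,.09),q)
print(env.movel(bar(0),q,max_speed=.1,force_limit=8)); hand.set_gripper(0); print(st())
lidarc(0,.9); lidarc(.9,1.57)
hand.set_gripper(.045); env.movel(bar(1.57,.1),q,max_speed=.2)
env.move_pose([.42,-.1,.4],quat(90))
o=locate("pics/e.png")
p,W,H=cloud("top"); x,y,z=np.moveaxis(W,-1,0)
m=((H[...,0]<8)|(H[...,0]>172))&(H[...,1]>150)&(z>.1)&(y>.1)&(x>.4)
for S,Q in blobs(W,m): print("handle",S,Q.mean(0),Q.min(0),Q.max(0))
m=(H[...,1]<60)&(z>.1)&(z<.25)&(y>.1)&(y<.35)&(x>.38)&(x<.7); b=W[m]; n=np.linalg.svd(b-b.mean(0),full_matrices=False)[2][2]; print("lid n",len(b),n,b.mean(0))
E
```

```text
False
(66.3, [0.526, 0.009, 0.059], 0.0107, 29.5, [0.8, 3.5, 2.4])
arc (68.6, [0.531, 0.103, 0.236], 0.0102, 31.3, [9.6, 18.8, -24.6])
arc (70.2, [0.537, 0.239, 0.285], 0.0107, 31.4, [7.0, 1.5, -19.8])
knob [[0.625, 0.132, 0.068, 0.042, 0.041], [0.627, 0.13, 0.068, 0.042, 0.041]]
disc [[0.543, 0.111, 0.053, 0.055, 0.055], [0.545, 0.11, 0.053, 0.059, 0.058]]
handle [149 168  18  56 342] [0.53491942 0.23778681 0.30828833] [0.47739493 0.23069847 0.25589464] [0.59709579 0.24695991 0.3180116 ]
lid n 1695 [-0.05027016 -0.99827961 -0.03017848] [0.53275354 0.23786883 0.18110546]
```

View pics/e.png

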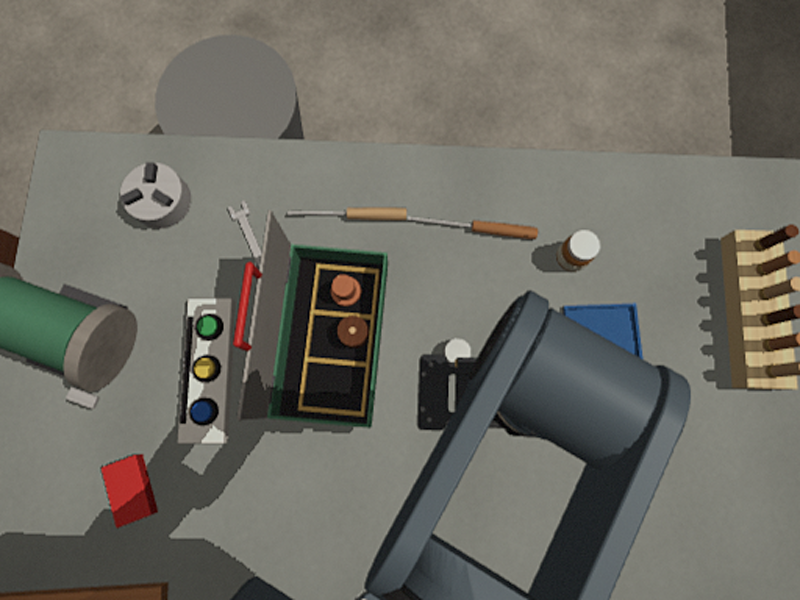

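```bash
python3 - <<'E'
from h import *
pick(np.array([.6257,.131]),.027,YAW-30,op=.058,zh=.22)
place(tray(.06,0),.027,90+TRY,zh=.2,op=.065)
env.move_pose([.42,-.1,.35],quat(90))
o=locate("pics/f.png"); p=xy(o["disc"])
print(st(),p,fr([0,0],-YAW,p-TC))
for w in o["knob"]: print("tray",fr([0,0],-TRY,w[:2]-TRC))
E
```

```text
grip False (77.5, [0.626, 0.131, 0.028], 0.0414, 30.0, [-0.7, 1.2, 5.1])
lift (78.6, [0.625, 0.131, 0.219], 0.0411, 30.0, [-0.2, 0.4, -1.1])
carry (81.2, [0.55, -0.369, 0.2], 0.0413, 30.0, [-0.1, 0.2, -0.8])
down False (82.8, [0.55, -0.37, 0.028], 0.0415, 30.0, [-0.4, -1.0, -1.5])
disc [[0.544, 0.111, 0.052, 0.055, 0.056], [0.545, 0.11, 0.053, 0.059, 0.056]]
knob [[0.548, -0.368, 0.067, 0.04, 0.041], [0.551, -0.369, 0.066, 0.042, 0.041]]
(85.7, [0.421, -0.101, 0.349], 0.0645, 0.0, [-0.3, 0.3, -0.2]) [0.54427554 0.11046625] [ 0.01274148 -0.03894463]
tray [0.05917144 0.00122101]
tray [ 0.06181565 -0.00024878]
```

```bash
python3 - <<'E'
from h import *
pick(np.array([.5443,.1105]),.022,YAW,op=.07,zh=.22)
place(tray(-.055,0),.022,90+TRY,zh=.2,op=.072)
env.move_pose([.45,-.05,.4],quat(90))
o=locate("pics/g.png")
for k in o:
  for w in o[k]: print(k,"tray",fr([0,0],-TRY,w[:2]-TRC))
p,W,H=cloud("top"); x,y,z=np.moveaxis(W,-1,0)
m=(H[...,1]<60)&(z>.1)&(z<.25)&(y>.1)&(y<.35)&(x>.38)&(x<.7); b=W[m]; n=np.linalg.svd(b-b.mean(0),full_matrices=False)[2][2]; print("lid n",len(b),n,st())
E
```

```text
grip False (89.3, [0.545, 0.111, 0.023], 0.0576, 30.0, [-0.0, 0.8, 4.9])
lift (90.5, [0.543, 0.11, 0.219], 0.0577, 30.0, [-0.8, -0.4, -0.7])
carry (92.7, [0.435, -0.378, 0.2], 0.057, 30.0, [0.2, 0.4, 0.2])
down False (94.3, [0.435, -0.379, 0.023], 0.0576, 30.0, [0.2, 0.0, -1.2])
knob [[0.548, -0.37, 0.066, 0.039, 0.036], [0.55, -0.369, 0.067, 0.043, 0.041]]
disc [[0.434, -0.377, 0.051, 0.053, 0.056], [0.437, -0.378, 0.05, 0.059, 0.054]]
knob tray [ 0.05912734 -0.00068044]
knob tray [0.06118524 0.00022039]
disc tray [-0.05596256  0.00119355]
disc tray [-0.05230143 -0.00049987]
lid n 1687 [-0.05036594 -0.99827109 -0.0303001 ] (97.4, [0.45, -0.051, 0.399], 0.0721, 0.0, [-0.7, -0.1, 0.0])
```

View pics/g.png

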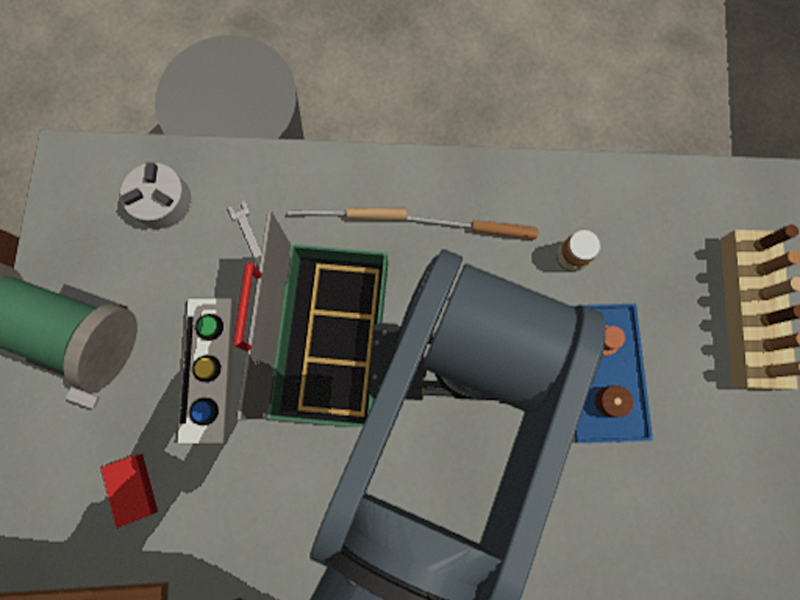

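Both blanks are on the tray (knob at 613,338; disc at 614,401), and the lid stands upright (red bar at 247,307).

```bash
python3 -c "
from h import *
print(env.job_done())"
```

```text
the job is handed in; nothing more can be done
None
```

The job is handed in (no verdict was returned): both blanks found (disc and knob) went into the tester, the lid was shut, blue, yellow and green were each pressed to the stop in that order (sequence run twice), and the last picture shows the lid upright and both blanks on the tray.

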